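Clear the desk into the sliding-cover tray

ROBOT

A 7-joint arm with a two-finger parallel gripper is mounted at the origin on the work surface. World frame = base frame: x ahead of the robot, y to its left, z up, the work surface at z = 0. Lengths are in m, angles in rad, forces in N, time in s.
With the tool pointing down it reaches from about 0.425 to 0.925 m from the base axis. Payload 6.8 kg.
Tool frame: the origin (TCP) lies midway between the tips of the shut fingers; the grasp point (between the pads) lies 19 mm behind it (bot.hold_point_z is the distance from the TCP to the grasp point, in m); z points along the fingers, y is the line along which they close (so a half turn about z gives the same grasp; the last joint's range is limited). The gripper opens to 85 mm and grips with 20 to 120 N. Pads are 22 mm wide; open, the fingers measure 114 mm over their backs; the gripper's body (76 mm by 85 mm) begins 54 mm behind the grasp point. The pads swing forward as they close: fully open they stand 13 mm farther back than shut.
Start: joints at [-1.245, 0.477, 0.022, 1.555, -0.011, 1.109, -0.083], TCP at [0.284, 0.612, 0.231] pointing down, gripper open.
Joint ranges: [-2.96, 2.96], [-0.34, 2.1], [-1.41, 1.46], [0.24, 2.44], [-1.37, 4.51], [0.17, 1.92], [-2.96, 2.96]. Speed limits (rad/s): [2.39, 2.39, 3.14, 3.14, 3.14, 3.14, 3.14].

INTERFACE

Orientations are given as a unit quaternion [w, x, y, z].
In Python, from station import bot gives the robot as it stands. The module is installed in compiled form; this text tells all that it offers.
- The arm moves only by the tool step_arm, never from a script. Its argument "increments" is a list that holds one entry, the list of rows, each a list of 7 numbers: the opening, from -1 (shut) to 1 (fully open), then the shift along the tool's x, y, z in mm, then the turn, a rotation vector about the tool's x, y, z in degrees. In form: [[[grip, x, y, z, ax, ay, az], ...]]. A call has 1 to 10 rows; each row is the pose to reach, as a shift and turn from the pose commanded when the call began, along the tool's axes at that moment; what a row does not reach only later rows make up. A row lasts 1/12 s, in which the tool goes at most 41.7 mm and 7.16 degrees, less where a joint would pass 70% of its speed; a pose out of reach is approached as far as the arm can. A call with a gripper value outside its range is refused whole. The fingers move at their own pace and stop on an object; "force" is the grip in N (left out, the last holds). Time passes only in rows, so rows that repeat a pose let the fingers close. It gives the time, the measured TCP pose, the force, the opening and the grip force at its end, in the units of the state.
- bot.get_obs(): the state, without advancing time (a new reading comes with each control period).
- bot.read_camera(name): name is "side" or "top"; returns a dict with "image" (480x640x3 uint8, red, green, blue), "camera_matrix" (3x3 intrinsics, pixels), "dist" ([k1, k2, p1, p2, k3] as OpenCV has them; the pictures are not rectified), "R" (3x3) and "t" (3): a world point X has camera coordinates R X + t. Camera axes: x right, y down, z forward; pixel columns grow to the right and rows downward; lengths in m; the calibration is good to about 2 mm. A picture is of the moment at which its call begins. There is no depth.
- bot.hand_in(): hands the job in; it is judged then, once.
The state is a dict: "t": time; "q": joint angles; "joint_vel": joint speeds; "joint_torque": joint torques, N m; "eef_pos": TCP position; "tool_rot": TCP orientation; "contact_force": force on the tool from outside, world axes, zero at the start; "torque": the same for the moment, N m; "gripper_width": opening from 0.0 (shut) to 1.0 (fully open); "grasp_force": force on a finger pad.
Only numpy, scipy, OpenCV 4.12 (cv2) and the standard library are available. Lean on these libraries where they do the work, as an engineer would, in place of code of your own. Each camera call takes 0.05 s, during which the arm holds its last target. There are 200 camera calls.

TASK

Slide the blue tray's cover right back over its deck by the upright grip, drop any stray draughts pieces from the tray into the clear cup, and lay away whichever of these are on the table, flat and lengthwise: the pencil in the undivided compartment, the bottle opener in the longer and the sharpener (any way round) in the shorter one of the middle bay, the eraser in the nearer and the wooden clothes peg in the farther one of the end bay. Then slide the cover forward until its leading edge stands over the wall between the middle bay and the end bay, so that the pencil and middle bays are covered and the end bay stays open. Some of the things may be missing today, and the cup must stay standing where it is.

Things in the scene. Friction and masses are not known exactly. Their poses are not given: they have to be found in the camera images.
- tray: Fixed blue tray, 28 mm high, floor and walls 4 mm. Origin at table level; x points away from the robot (yaw within 0.12 rad), x -96 to 96 mm. Along its y: closed deck -190 to -40, where the cover parks; bay 1 -40 to 30, undivided; middle bay 34 to 104, split into 124 mm (robot's side) and 56 mm (far side); end bay 108 to 178, split into 90 and 90 mm. Bays are 184 mm long in x, 24 mm deep.
- bay_long (a point): Centre of the floor of the undivided compartment of bay 1, 184 x 70 mm, next to the deck (for the pencil). Axes are the tray's; z = 0 on the floor.
- bay_mid (a point): Centre of the floor of the 124 x 70 mm compartment of the middle bay, on the robot's side (for the bottle opener). Axes are the tray's.
- bay_short (a point): Centre of the floor of the 56 x 70 mm compartment of the middle bay, on the far side (for the sharpener). Axes are the tray's.
- bay_near (a point): Centre of the floor of the 90 x 70 mm compartment of the end bay (farthest from the deck) on the robot's side (for the eraser). Axes are the tray's.
- bay_far (a point): Centre of the floor of the 90 x 70 mm compartment of the end bay on the far side (for the clothes peg). Axes are the tray's.
- cover (a joint): White cover plate, 188 x 150 x 4 mm, sliding along the tray's y just over its walls (29 to 33 mm above the table). Value in m: 0 = parked over the deck, all compartments open; grows towards tray +y. At 0.146 its leading (+y) edge is over the wall between middle and end bay; end stop 0.220. Stays where left; takes 2 to 4 N.
- cover_grip (a point): Top centre of the cover's grip, an upright white bar in the middle of the cover, 60 mm along the tray's x, 12 mm thick along the tray's y, 30 mm high above the cover plate; the point is 63 mm above the table. Pinch it from above across its 12 mm thickness.
- pencil: Wooden six-sided pencil, 150 mm long (the last 15 mm at its +x end is the point), 9.5 mm across the flats. Origin on its axis at mid-length; x along it. It may not be there (then None).
- opener: Flat steel bottle opener, 100 mm long (x -54 to +46 mm), 6 mm thick: a bar 16 mm wide from -54 to +16 mm, then a 34 mm wide open head. Origin on the underside of the bar at the centre of mass; x along it, towards the head; z up out of its flat side. It may not be there (then None).
- sharpener: Aluminium pencil sharpener block, 28 x 17 x 11 mm (blade on top adds 2 mm to the look). Origin at the centre of the underside, x along the 28 mm. It may not be there (then None).
- eraser: Red eraser, 56 x 20 x 13 mm. Origin at the centre of the underside, x along the 56 mm. It may not be there (then None).
- peg: Wooden spring clothes peg lying on its side, 74 mm long, 14 mm wide, 11 mm high. Origin at the centre of the underside, x along the 74 mm. It may not be there (then None).
- cup: Clear plastic cup standing open on the left of the table, 74 mm across the rim, 90 mm high, wall 3 mm, 60 g. Origin at the centre of its underside, z up.
- draught1: Dark wooden draughts piece, a disc 28 mm across and 9 mm thick, lying flat in the undivided compartment of the tray. Origin at the centre of one face (its underside at the start). It may not be there (then None).
- draught2: Dark wooden draughts piece like draught1, lying flat in the 124 mm compartment of the middle bay. It may not be there (then None).

How it is judged:
By the outcome, as a careful person would: the job done as asked, in the order asked, and still so for the second after the job is handed in, with the robot touching nothing.
Of pencil, opener, sharpener, eraser, peg, draught1, draught2 only 5 to 7 are there at a start; the rules pass over those that are not, and their reading is None.
At some moment in a run one of pencil, opener, sharpener, eraser, peg may be knocked a few centimetres aside while the robot is not near it.
Once in a run the grip may slacken for a moment while it holds something.
It also fails if it takes over 210 s, if anything falls off the work surface, if the arm or the gripper's body presses on something with over 40 N, if the wrist force passes 120 N, or if a joint passes its speed limit or range.

## Working session

There is one attempt and no reset: what is moved stays moved. The work goes in short steps, Python scripts to look and compute and a tool call to move; the robot and the scene stay as the last step left them, time stands still between calls to the robot, and variables do not carry over. Pictures are saved under pics/ and viewed, at most 14 in all, crops included, and the job is handed in when it is done.

Besides the shell and the picture viewer there is one more tool, called after "Request:" as name(argument=value, ...), one argument or row to a line, values as JSON. step_arm: Moves the arm, as the interface text tells. Its arguments: {"type":"object","properties":{"increments":{"type":"array"},"force":{"type":"number"}},"required":["increments"]}

```bash
mkdir -p pics; python3 - <<'E'
from station import bot
import cv2
print(bot.get_obs(), bot.hold_point_z)
for n in("top","side"):
    c=bot.read_camera(n); cv2.imwrite(f"pics/{n}0.png",c["image"][:,:,::-1]); print(n,c["camera_matrix"],c["dist"],c["R"],c["t"])
E
```

```text
{'t': 0.0, 'q': array([-1.24510913,  0.47781342,  0.02236018,  1.55646656, -0.01147551,
        1.10931699, -0.08310993]), 'joint_vel': array([-0.00132236, -0.00091672,  0.0009341 , -0.0002985 , -0.00067721,
        0.00013516, -0.00042407]), 'joint_torque': array([ 1.84883324e-04, -5.96454585e+01,  1.60788294e+00, -2.81204349e+01,
        1.23845605e-02,  9.36695753e-03,  1.32564023e-05]), 'eef_pos': array([0.2834875 , 0.61191662, 0.23031083]), 'tool_rot': array([-1.17201686e-04,  2.15194864e-01,  9.76570679e-01, -9.30590293e-04]), 'contact_force': array([ 0.13146441, -0.162154  ,  0.11711606]), 'torque': array([ 0.00332401, -0.02893109, -0.04814888]), 'grasp_force': 0.0, 'gripper_width': 0.9951244538671469} 0.0187
top [[593.22063888   0.         327.03042196]
 [  0.         593.22063888 239.23400967]
 [  0.           0.           1.        ]] [-0.07174603  0.          0.          0.          0.        ] [[-0.00361019 -0.99969187 -0.02455891]
 [-0.98713362  0.00748865 -0.15972203]
 [ 0.15985673  0.0236663  -0.98685649]] [0.00535242 0.5363997  1.36423468]
side [[624.83229027   0.         320.92604966]
 [  0.         624.83229027 239.24143049]
 [  0.           0.           1.        ]] [-0.07317546  0.          0.          0.          0.        ] [[ 0.96221667 -0.27186278  0.01515594]
 [-0.15019919 -0.57638725 -0.80325459]
 [ 0.22711072  0.77062855 -0.59544299]] [-0.51396066  0.14066999  1.11216508]
```

View pics/top0.png

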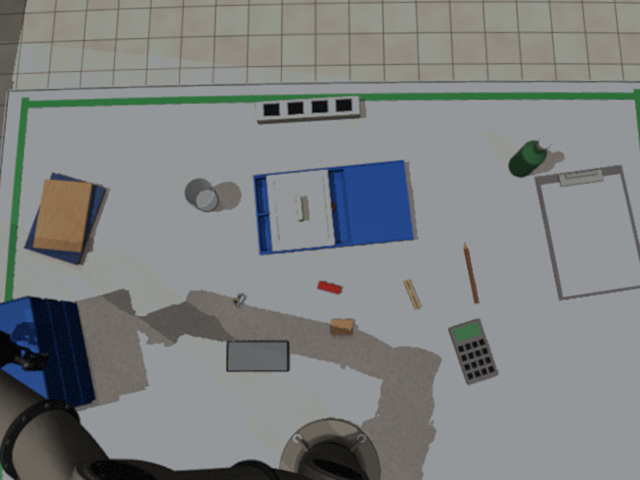

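View pics/side0.png

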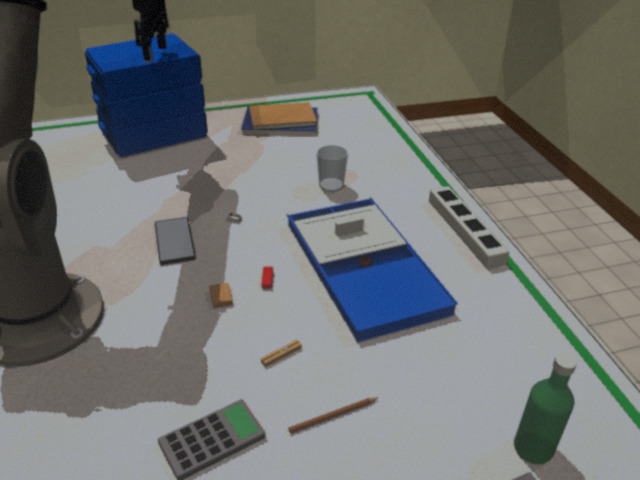

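The top view shows the tray (255–412, 160–253) with the cover partly forward and its grip at (299,208). A dark draught peeks out at (333,207). The cup is at (203,195), pencil at (471,272), peg at (412,293), eraser at (330,287), and a small metal thing at (240,299). No opener is visible so far.

```bash
cat > h.py <<'E'
import numpy as np, cv2
from scipy.spatial.transform import Rotation as Rn
from station import bot
def cam(n): return bot.read_camera(n)
def ray(c,uv):
    p=cv2.undistortPoints(np.float64(uv).reshape(-1,1,2),c["camera_matrix"],c["dist"])[:,0]
    d=np.c_[p,np.ones(len(p))]@c["R"]; return -c["R"].T@c["t"], d
def plane(c,uv,z):
    o,d=ray(c,uv); return o+d*((z-o[2])/d[:,2])[:,None]
def tri(c1,u1,c2,u2):
    o1,d1=ray(c1,u1);o2,d2=ray(c2,u2);d1=d1[0];d2=d2[0]
    s=np.linalg.lstsq(np.c_[d1,-d2],o2-o1,rcond=None)[0]
    a=o1+s[0]*d1;b=o2+s[1]*d2; return (a+b)/2,np.linalg.norm(a-b)
def proj(c,X):
    return cv2.projectPoints(np.float64(X).reshape(-1,1,3),cv2.Rodrigues(c["R"])[0],c["t"],c["camera_matrix"],c["dist"])[0][:,0]
def blobs(c,f,win,amin=25):
    "masks f(hsv) in win=(u0,v0,u1,v1); list of (area,contour,centroid) largest first"
    h=cv2.cvtColor(c["image"],cv2.COLOR_RGB2HSV).astype(int); m=f(h[...,0],h[...,1],h[...,2]).astype(np.uint8)
    w=np.zeros_like(m);w[win[1]:win[3],win[0]:win[2]]=1;m*=w
    n,l,s,ce=cv2.connectedComponentsWithStats(m)
    r=[]
    for i in range(1,n):
        if s[i,4]>=amin:
            k=cv2.findContours((l==i).astype(np.uint8),0,2)[0]; r.append((s[i,4],max(k,key=len)[:,0].astype(float),ce[i]))
    return sorted(r,key=lambda x:-x[0])
def flat(c,k,z):
    "contour on plane z -> centre, (long,short), yaw of long side"
    p=plane(c,k,z)[:,:2].astype(np.float32); (x,y),(a,b),_=cv2.minAreaRect(p)
    q=cv2.boxPoints(cv2.minAreaRect(p)); e=[q[1]-q[0],q[2]-q[1]]; e=max(e,key=np.linalg.norm)
    return np.round([x,y],4),np.round(sorted([a,b])[::-1],4),round(float(np.degrees(np.arctan(e[1]/e[0]))),1)
BLUE=lambda h,s,v:(h>100)&(h<130)&(s>130)&(v>40)
RED=lambda h,s,v:((h<5)|(h>174))&(s>170)&(v>90)
WOOD=lambda h,s,v:(h>4)&(h<28)&(s>75)&(v>70)
E
python3 - <<'E'
from h import *
T=cam("top");S=cam("side")
wt={"eraser":(RED,(300,270,360,305),(250,255,285,300)),"peg":(WOOD,(395,270,430,315),(250,330,315,375)),"pencil":(WOOD,(450,235,490,310),(280,385,390,440)),"block":(WOOD,(320,310,365,345),(200,275,240,315))}
for n,(f,a,b) in wt.items():
    B=blobs(T,f,a);D=blobs(S,f,b)
    print(n,[x[0] for x in B],[x[0] for x in D])
    if B and D:
        print("  tri",*tri(T,B[0][2],S,D[0][2])," flat",flat(T,B[0][1],.01),flat(S,D[0][1],.01))
B=blobs(T,BLUE,(240,150,425,265));print([x[0] for x in B], [np.round(x[2]) for x in B])
im=np.hstack([cv2.resize(T["image"][150:310,180:430],None,fx=2.2,fy=2.2,interpolation=3)])
i2=cv2.resize(S["image"][120:350,210:470],None,fx=2.2,fy=2.2,interpolation=3)
cv2.imwrite("pics/a.png",im[:,:,::-1]);cv2.imwrite("pics/b.png",i2[:,:,::-1])
E
```

```text
eraser [np.int32(140)] [np.int32(138)]
  tri [ 0.42585398 -0.00112379  0.00793942] 0.00010050100721454007  flat (array([ 0.4257, -0.0011]), array([0.0513, 0.0158]), 74.8) (array([ 0.4252, -0.0044]), array([0.0508, 0.0153]), 75.3)
peg [np.int32(151)] [np.int32(340)]
  tri [ 0.40697789 -0.19997931  0.00529739] 0.00013906077324723928  flat (array([ 0.4078, -0.199 ]), array([0.0701, 0.0135]), 21.3) (array([ 0.4074, -0.2036]), array([0.0753, 0.0188]), 21.3)
pencil [np.int32(195)] [np.int32(424)]
  tri [ 0.45447387 -0.34271439  0.00318988] 0.00225619833323503  flat (array([ 0.4574, -0.3412]), array([0.1425, 0.0085]), 9.1) (array([ 0.4558, -0.3473]), array([0.1435, 0.0092]), 9.2)
block [np.int32(305)] [np.int32(417)]
  tri [ 0.33116422 -0.02944996  0.00596024] 2.3455243627121967e-05  flat (array([ 0.3304, -0.0305]), array([0.0499, 0.033 ]), 89.7) (array([ 0.331 , -0.0329]), array([0.0628, 0.0353]), -90.0)
[np.int32(7057)] [array([355., 205.])]
```

View pics/a.png

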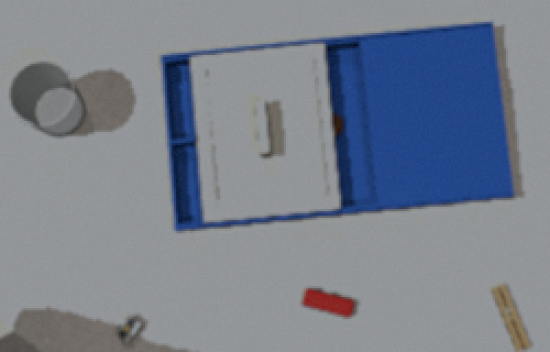

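View pics/b.png

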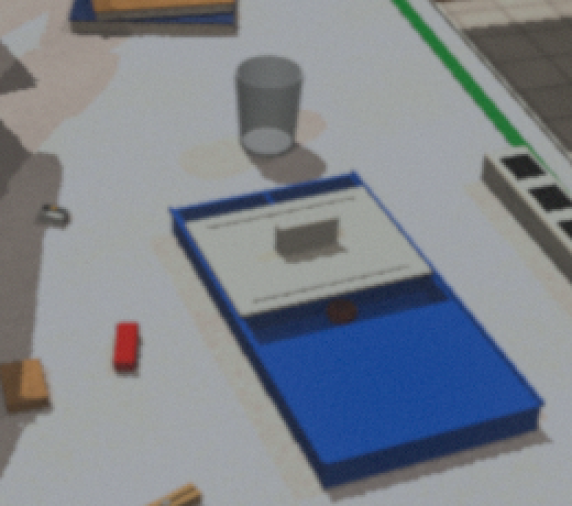

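Crop a shows the cover with its grip (crop 262,130), the end bay at the left, the draught at (338,125) and the sharpener at (131,329). Crop b shows the cup, the grip (308,238), the draught (342,310) and the sharpener (54,215). The opener looks absent, unless it lies under the cover or is hidden by the arm.

```bash
python3 - <<'E'
from h import *
T=cam("top");S=cam("side")
def quad(c,win):
    k=max((x for x in blobs(c,BLUE,win)),key=lambda x:x[0])[1].astype(np.float32)
    h=cv2.convexHull(k); 
    for e in np.arange(1,15,.5):
        p=cv2.approxPolyDP(h,e,True)
        if len(p)<=4: break
    return p[:,0]
qt=quad(T,(240,150,425,265));qs=quad(S,(270,190,465,340))
print(np.round(qt),np.round(qs))
o,_=ray(T,[[320,240]]);print("camT",o,"camS",ray(S,[[320,240]])[0])
P=plane(T,qt,.028);Q=plane(S,qs,.028);print(np.round(P[:,:2],4));print(np.round(Q[:,:2],4))
for a,p in zip(qt,P):
    j=np.argmin(np.linalg.norm(Q-p,axis=1));X,e=tri(T,a,S,qs[j]);print("corner",np.round(X,4),round(e,4))
sc=lambda x,y,o:(x/2.2+o[0],y/2.2+o[1]); t0=(180,150);s0=(210,120)
print("grip",tri(T,sc(261,127,t0),S,sc(307,226,s0)))
print("grip ends T", plane(T,[sc(262,98,t0),sc(266,156,t0)],.063)[:,:2])
print("cup",plane(T,[sc(59,109,t0)],.0)[:,:2],plane(T,[sc(40,89,t0)],.09)[:,:2],plane(S,[sc(267,141,s0)],.0)[:,:2],plane(S,[sc(269,72,s0)],.09)[:,:2])
print("sharp",tri(T,sc(132,327,t0),S,sc(54,215,s0)))
print("d1",plane(T,[sc(338,125,t0)],.013)[:,:2],plane(S,[sc(342,311,s0)],.013)[:,:2])
# residual unknown blobs
cv2.imwrite("pics/c.png",cv2.resize(T["image"][270:330,210:350],None,fx=5,fy=5,interpolation=2)[:,:,::-1])
E
```

```text
[[403. 162.]
 [412. 238.]
 [260. 253.]
 [254. 176.]] [[288. 216.]
 [371. 199.]
 [452. 313.]
 [357. 339.]]
camT [ 0.31143542 -0.03095253  1.43211014] camS [ 0.26308542 -0.91571255  0.78301428]
[[ 0.729  -0.184 ]
 [ 0.5403 -0.2008]
 [ 0.5067  0.1637]
 [ 0.6974  0.1813]]
[[ 0.5057  0.1593]
 [ 0.7001  0.1782]
 [ 0.7156 -0.2073]
 [ 0.5333 -0.2238]]
corner [ 0.7328 -0.1856  0.0049] 0.0061
corner [ 0.5427 -0.2032  0.0056] 0.0027
corner [0.507  0.1641 0.0246] 0.0003
corner [0.6996 0.1814 0.0257] 0.0033
grip (array([0.61244826, 0.06928168, 0.05255207]), np.float64(0.0020892466680873527))
grip ends T [[0.64108132 0.06777601]
 [0.57736694 0.06321683]]
cup [[0.64596539 0.30293107]] [[0.64703628 0.3031254 ]] [[0.64613041 0.3045365 ]] [[0.64331405 0.29559239]]
sharp (array([0.39857657, 0.21373941, 0.00583797]), np.float64(0.0007507360816274475))
d1 [[ 0.62149478 -0.01336998]] [[ 0.62211315 -0.01215566]]
```

View pics/c.png

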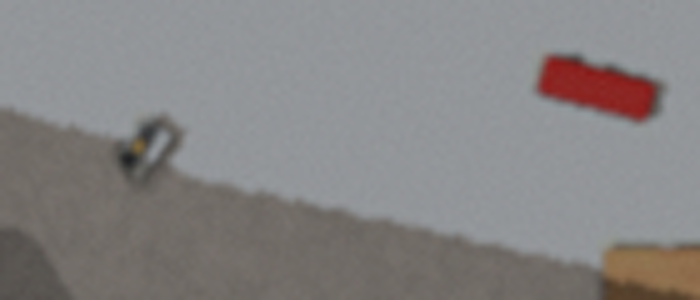

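Request:
step_arm(
  increments=[
    [[0,0,0,-60,0,0,0],[0,0,0,-60,0,0,7],[0,0,0,-60,0,0,14],[0,0,0,-60,0,0,20],[0,0,0,-60,0,0,24.85],[0,0,0,-60,0,0,24.85]],
  ],
)

```text
t: 0.8
eef_pos: [0.2836, 0.6125, 0.2913]
tool_rot: [0.0, 0.422, 0.907, 0.0]
contact_force: [1.0, 0.3, 0.1]
gripper_width: 0.498
grasp_force: 0.0
```

The crop shows the sharpener at about (148,148) in the crop, long side up-right, and the eraser clean.

Request:
step_arm(
  increments=[
    [[0,-346,-55,0,0,0,-55.1],[0,-346,-55,0,0,0,-55.1],[0,-346,-55,0,0,0,-55.1],[0,-346,-55,0,0,0,-55.1],[0,-346,-55,0,0,0,-55.1],[0,-346,-55,0,0,0,-55.1],[0,-346,-55,0,0,0,-55.1],[0,-346,-55,0,0,0,-55.1],[0,-346,-55,0,0,0,-55.1],[0,-346,-55,0,0,0,-55.1]],
  ],
)

```text
t: 1.63
eef_pos: [0.4694, 0.3063, 0.2915]
tool_rot: [0.001, -0.044, 0.999, -0.001]
contact_force: [-0.2, -0.3, 0.3]
gripper_width: 0.501
grasp_force: 0.0
```

```bash
cat >> h.py <<'E'
A=0.090; O=np.array([0.6185,-0.006])
def tray(x,y):  # tray mm -> world
    c,s=np.cos(A),np.sin(A); return O+np.array([c*x-s*y,s*x+c*y])/1000
def totray(p):
    c,s=np.cos(A),np.sin(A); d=(np.asarray(p)[:2]-O)*1000; return np.round([c*d[0]+s*d[1],-s*d[0]+c*d[1]],1)
def pose():
    o=bot.get_obs(); R=Rn.from_quat(np.roll(o["tool_rot"],-1)); return o,R
def go(*wps):
    "wps: (x,y,z,yaw) world m and deg (yaw: angle of tool y from world +y, counterclockwise); increments all from the present pose"
    o,R=pose(); 
    for x,y,z,w in wps:
        d=R.inv().apply(np.array([x,y,z])-o["eef_pos"])*1000
        T=Rn.from_euler("z",w,degrees=True)*Rn.from_quat([0,1,0,0])
        r=(R.inv()*T).as_rotvec(degrees=True); print("inc",np.round(d,1),np.round(r,2))
def st():
    o,R=pose(); y=R.apply([0,1,0]); print("t",round(o["t"],2),"tcp",np.round(o["eef_pos"],4),"tray",totray(o["eef_pos"]),"yaw",round(np.degrees(np.arctan2(-y[0],y[1])),2),"w",round(o["gripper_width"],3),"gf",round(o["grasp_force"],1),"F",np.round(o["contact_force"],1),"q7",round(o["q"][6],2))
E
python3 -c "
from h import *
st(); g=(.611,.066); go((*g,.12,5.16),(*g,.04,5.16))"
```

```text
t 1.63 tcp [0.4694 0.3063 0.2915] tray [-120.5  324.5] yaw 5.0 w 0.501 gf 0.0 F [-0.2 -0.3  0.3] q7 0.99
inc [-119.9 -251.3  172.4] [-0.15  0.09 -0.16]
inc [-119.8 -251.1  252.4] [-0.15  0.09 -0.16]
```

Request:
step_arm(
  increments=[
    [[0,-119.9,-251.3,100,0,0,0],[0,-119.9,-251.3,100,0,0,0],[0,-119.9,-251.3,100,0,0,0],[0,-119.9,-251.3,100,0,0,0],[0,-119.9,-251.3,130,0,0,0],[0,-119.9,-251.3,172,0,0,0],[0,-119.9,-251.3,172,0,0,0],[0,-119.9,-251.3,172,0,0,0],[0,-119.9,-251.3,172,0,0,0],[0,-119.9,-251.3,172,0,0,0]],
  ],
)

```text
t: 2.47
eef_pos: [0.6075, 0.072, 0.1168]
tool_rot: [-0.002, -0.046, 0.999, -0.001]
contact_force: [0.0, 0.6, 0.2]
gripper_width: 0.5
grasp_force: 0.0
```

```bash
python3 -c "
from h import *
st();g=(.611,.066); go((*g,.04,5.16))
T=cam('top');S=cam('side');a=T['image'][150:260,240:420];b=S['image'][180:340,260:460]
cv2.imwrite('pics/d.png',np.hstack([cv2.resize(a,(400,300)),cv2.resize(b,(400,300))])[:,:,::-1])"
```

```text
t 2.47 tcp [0.6075 0.072  0.1168] tray [-3.9 78.7] yaw 5.31 w 0.5 gf 0.0 F [0.  0.6 0.2] q7 1.54
inc [-3.3 -6.2 76.8] [-0.08 -0.26  0.15]
```

View pics/d.png

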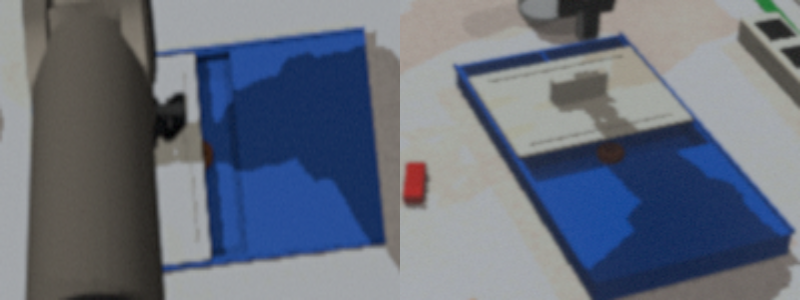

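The view shows the gripper over the cover's grip with nothing in the way. The arm hadn't settled yet, so I let it settle and read it again.

Request:
step_arm(
  increments=[
    [[0,0,0,0,0,0,0],[0,0,0,0,0,0,0],[0,0,0,0,0,0,0],[0,0,0,0,0,0,0]],
  ],
)

```text
t: 2.9
eef_pos: [0.6087, 0.0751, 0.1202]
tool_rot: [0.001, -0.048, 0.999, 0.0]
contact_force: [-0.1, 0.3, -0.2]
gripper_width: 0.503
grasp_force: 0.0
```

```bash
python3 -c "
from h import *
st();g=(.611,.066); go((*g,.04,5.16))"
```

```text
t 2.9 tcp [0.6087 0.0751 0.1202] tray [-2.5 81.7] yaw 5.48 w 0.503 gf 0.0 F [-0.1  0.3 -0.2] q7 1.54
inc [-1.3 -9.3 80.2] [0.03 0.08 0.32]
```

Request:
step_arm(
  increments=[
    [[0,-1.3,-9.3,30,0,0,0],[0,-1.3,-9.3,60,0,0,0],[0,-1.3,-9.3,80,0,0,0],[0,-1.3,-9.3,80,0,0,0],[0,-1.3,-9.3,80,0,0,0],[-1,-1.3,-9.3,80,0,0,0],[-1,-1.3,-9.3,80,0,0,0],[-1,-1.3,-9.3,80,0,0,0],[-1,-1.3,-9.3,80,0,0,0],[-1,-1.3,-9.3,80,0,0,0]],
  ],
  force=40,
)

```text
t: 3.73
eef_pos: [0.6121, 0.0655, 0.0412]
tool_rot: [0.002, -0.047, 0.999, 0.0]
contact_force: [-1.2, 0.8, 7.7]
gripper_width: 0.13
grasp_force: 41.6
```

```bash
python3 -c "
from h import *
st(); go((*tray(0,-115),.04,5.16))"
```

```text
t 3.73 tcp [0.6121 0.0655 0.0412] tray [ 0.  71.8] yaw 5.4 w 0.13 gf 41.6 F [-1.2  0.8  7.7] q7 1.58
inc [   0.8 -186.8    1.1] [0.04 0.18 0.24]
```

Request:
step_arm(
  increments=[
    [[-1,0.1,-20,-1,0,0,0],[-1,0.2,-50,-1,0,0,0],[-1,0.3,-80,-1,0,0,0],[-1,0.5,-110,-1,0,0,0],[-1,0.6,-140,-1,0,0,0],[-1,0.7,-165,-1,0,0,0],[-1,0.8,-180,-1,0,0,0],[-1,0.8,-187,-1,0,0,0],[-1,0.8,-187,-1,0,0,0],[-1,0.8,-187,-1,0,0,0]],
  ],
)

```text
t: 4.57
eef_pos: [0.6294, -0.1206, 0.0414]
tool_rot: [0.002, -0.047, 0.999, 0.0]
contact_force: [3.7, 1.8, -1.3]
gripper_width: 0.128
grasp_force: 41.2
```

```bash
python3 -c "
from h import *
st()"
```

```text
t 4.57 tcp [ 0.6294 -0.1206  0.0414] tray [   0.6 -115.2] yaw 5.41 w 0.128 gf 41.2 F [ 3.7  1.8 -1.3] q7 1.87
```

Request:
step_arm(
  increments=[
    [[-1,0,-3,0,0,0,0],[-1,0,-3,0,0,0,0],[-1,0,-4,0,0,0,0],[-1,0,-4,0,0,0,0]],
  ],
)

```text
t: 4.9
eef_pos: [0.6294, -0.1207, 0.0413]
tool_rot: [0.001, -0.049, 0.999, 0.002]
contact_force: [1.3, 9.0, 3.8]
gripper_width: 0.126
grasp_force: 41.9
```

```bash
python3 -c "
from h import *
st()"
```

```text
t 4.9 tcp [ 0.6294 -0.1207  0.0413] tray [   0.5 -115.2] yaw 5.56 w 0.126 gf 41.9 F [1.3 9.  3.8] q7 1.88
```

The cover is home: it reached the stop with TCP at tray y = -115.2, which also confirms my tray frame. I release and rise, moving towards the pencil.

Request:
step_arm(
  increments=[
    [[0,0,3,0,0,0,0],[0,0,3,0,0,0,0],[0,0,3,0,0,0,0],[0,0,3,-40,0,0,0],[0,0,3,-80,0,0,0],[0,0,3,-120,0,0,0],[0,30,-20,-150,0,0,0],[0,70,-50,-150,0,0,0],[0,110,-80,-150,0,0,0],[0,110,-80,-150,0,0,0]],
  ],
)

```text
t: 5.73
eef_pos: [0.5215, -0.2203, 0.1913]
tool_rot: [-0.0, -0.044, 0.999, -0.001]
contact_force: [-0.7, -1.3, -0.4]
gripper_width: 0.498
grasp_force: 0.0
```

Request:
step_arm(
  increments=[
    [[0,30,-50,0,0,0,4],[0,60,-90,0,0,0,4],[0,83,-126,0,0,0,4],[0,83,-126,0,0,0,4],[0,83,-126,0,0,0,4],[0,83,-126,0,0,0,4]],
  ],
)

```text
t: 6.23
eef_pos: [0.453, -0.3508, 0.1904]
tool_rot: [-0.0, -0.009, 1.0, -0.0]
contact_force: [0.8, 0.8, 0.2]
gripper_width: 0.499
grasp_force: 0.0
```

```bash
python3 -c "
from h import *
st()
T=cam('top');S=cam('side');a=T['image'][140:320,220:500];b=S['image'][180:450,230:470]
cv2.imwrite('pics/e.png',np.hstack([cv2.resize(a,(467,300),interpolation=2),cv2.resize(b,(267,300),interpolation=2)])[:,:,::-1])
D=blobs(S,WOOD,(280,385,390,440));print([x[0] for x in D]);print(flat(S,D[0][1],.005),plane(S,[D[0][2]],.005))
DK=lambda h,s,v:((h<20)|(h>170))&(s>60)&(v<110)
for n,c,w in(('T',T,(262,165,350,250)),('S',S,(290,200,420,290))):
  for x in blobs(c,DK,w,8): print(n,x[0],x[2],totray(plane(c,[x[2]],.013)[0]))
"
```

```text
t 6.23 tcp [ 0.453  -0.3508  0.1904] tray [-195.8 -328.6] yaw 1.08 w 0.499 gf 0.0 F [0.8 0.8 0.2] q7 2.25
[np.int32(443)]
(array([ 0.4567, -0.3437]), array([0.1451, 0.0092]), 9.3) [[ 0.45296139 -0.34410238  0.005     ]]
T 82 [330.24390244 206.5       ] [3.9 0.6]
S 11 [369.09090909 261.90909091] [  9.1 -10.5]
```

View pics/e.png

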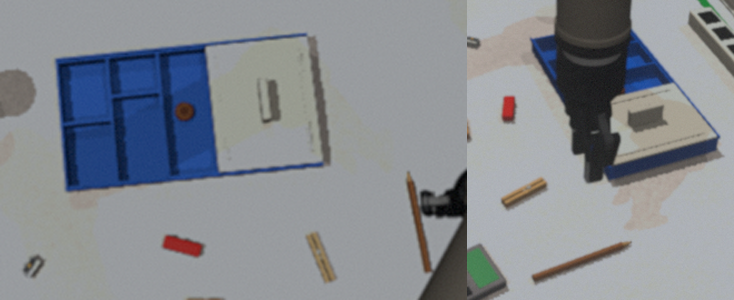

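Picture e shows all the bays open. There is one draught in bay 1 at (185,111). The 124 mm compartment is empty and there is no opener, so five things are present. Draught first.

```bash
python3 -c "
from h import *
g=tray(3.9,.6);print(g); go((*g,.19,-84.84),(*g,.1,-84.84))"
```

```text
[ 0.62233029 -0.0050519 ]
inc [-1.755e+02  3.385e+02  3.000e-01] [ 2.000e-02 -3.000e-02  8.626e+01]
inc [-175.5  338.4   90.3] [ 2.000e-02 -3.000e-02  8.626e+01]
```

Request:
step_arm(
  increments=[
    [[0,-40,70,0,0,0,7],[0,-75,145,0,0,0,14],[0,-100,190,0,0,0,21],[0,-130,250,0,0,0,28],[0,-150,290,0,0,0,35],[0,-175,338,0,0,0,42],[0,-175,338,0,0,0,49],[0,-175,338,0,0,0,56],[0,-175,338,0,0,0,63],[0,-175,338,0,0,0,70]],
  ],
)

```text
t: 7.17
eef_pos: [0.6237, 0.0041, 0.1898]
tool_rot: [-0.001, 0.558, 0.83, 0.002]
contact_force: [0.7, 1.1, 0.4]
gripper_width: 0.498
grasp_force: 0.0
```

Request:
step_arm(
  increments=[
    [[0,0,0,30,0,0,7],[0,0,0,60,0,0,14],[0,0,0,90,0,0,16.26],[0,0,0,90,0,0,16.26],[0,0,0,90,0,0,16.26],[0,0,0,90,0,0,16.26]],
  ],
)

```text
t: 7.67
eef_pos: [0.6227, -0.0055, 0.1017]
tool_rot: [0.0, 0.671, 0.742, 0.001]
contact_force: [-0.5, -0.5, 1.3]
gripper_width: 0.497
grasp_force: 0.0
```

```bash
python3 -c "
from h import *
st();g=tray(3.9,.6);go((*g,.005,-84.84))"
```

```text
t 7.67 tcp [ 0.6227 -0.0055  0.1017] tray [4.2 0.1] yaw -84.28 w 0.497 gf 0.0 F [-0.5 -0.5  1.3] q7 0.29
inc [ 0.5 -0.4 96.7] [ 0.08 -0.01  0.56]
```

Request:
step_arm(
  increments=[
    [[0,0.5,-0.4,35,0,0,0.5],[0,0.5,-0.4,70,0,0,0.5],[0,0.5,-0.4,85,0,0,0.5],[0,0.5,-0.4,92,0,0,0.5],[0,0.5,-0.4,97,0,0,0.5],[0,0.5,-0.4,97,0,0,0.5],[-1,0.5,-0.4,97,0,0,0.5],[-1,0.5,-0.4,97,0,0,0.5],[-1,0.5,-0.4,97,0,0,0.5],[-1,0.5,-0.4,97,0,0,0.5]],
  ],
  force=50,
)

```text
t: 8.5
eef_pos: [0.623, -0.006, 0.0054]
tool_rot: [0.001, 0.675, 0.738, 0.001]
contact_force: [-1.1, -0.1, 6.7]
gripper_width: 0.297
grasp_force: 48.9
```

Request:
step_arm(
  increments=[
    [[-1,0,0,0,0,0,0],[-1,0,0,0,0,0,0],[-1,0,0,-30,0,0,0],[-1,0,0,-70,0,0,0],[-1,0,0,-110,0,0,0],[-1,0,0,-150,0,0,0],[-1,0,0,-170,0,0,0],[-1,0,0,-170,0,0,0],[-1,0,0,-170,0,0,0]],
  ],
)

```text
t: 9.25
eef_pos: [0.6224, -0.0058, 0.1756]
tool_rot: [0.001, 0.675, 0.738, 0.002]
contact_force: [0.1, -0.4, -1.0]
gripper_width: 0.289
grasp_force: 49.2
```

```bash
python3 -c "
from h import *
st();g=(.646,.3035);go((*g,.175,-84.84))"
```

```text
t 9.25 tcp [ 0.6224 -0.0058  0.1756] tray [ 3.9 -0.1] yaw -84.93 w 0.289 gf 49.2 F [ 0.1 -0.4 -1. ] q7 0.25
inc [306.   50.8   1. ] [ 0.25 -0.04 -0.09]
```

Draught held. Now over to the cup.

Request:
step_arm(
  increments=[
    [[-1,40,7,0,0,0,0],[-1,80,14,0,0,0,0],[-1,120,20,0,0,0,0],[-1,160,27,0,0,0,0],[-1,200,34,0,0,0,0],[-1,240,40,0,0,0,0],[-1,275,46,0,0,0,0],[-1,300,50,0,0,0,0],[-1,304.5,51,0,0,0,0],[-1,304.5,51,0,0,0,0]],
  ],
)

```text
t: 10.08
eef_pos: [0.6436, 0.3049, 0.171]
tool_rot: [-0.001, 0.673, 0.739, -0.001]
contact_force: [-0.2, -0.8, -0.0]
gripper_width: 0.292
grasp_force: 49.2
```

Request:
step_arm(
  increments=[
    [[-1,0,0,0,0,0,0],[-1,0,0,0,0,0,0],[-1,0,0,30,0,0,0],[-1,0,0,55,0,0,0],[-1,0,0,70,0,0,0],[-1,0,0,72,0,0,0],[-1,0,0,72,0,0,0]],
  ],
)

```text
t: 10.67
eef_pos: [0.645, 0.3004, 0.1006]
tool_rot: [-0.0, 0.676, 0.737, -0.001]
contact_force: [-0.3, 0.4, 0.3]
gripper_width: 0.295
grasp_force: 49.2
```

```bash
python3 -c "
from h import *
st();
S=cam('side');T=cam('top');b=S['image'][90:230,270:400]
cv2.imwrite('pics/f.png',np.hstack([cv2.resize(b,(370,400),interpolation=2),cv2.resize(T['image'][140:260,160:280],(400,400),interpolation=2)])[:,:,::-1])"
```

```text
t 10.67 tcp [0.645  0.3004 0.1006] tray [ 53.9 302.8] yaw -85.02 w 0.295 gf 49.2 F [-0.3  0.4  0.3] q7 -0.17
```

View pics/f.png

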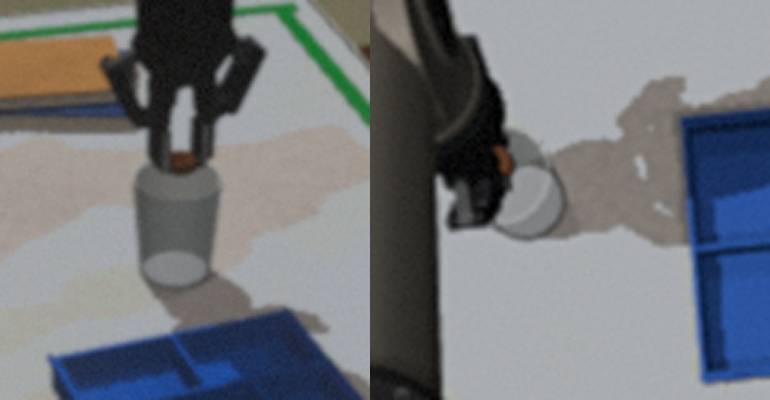

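Both views show the draught between the fingers, over the middle of the cup mouth. Release.

Request:
step_arm(
  increments=[
    [[-0.05,0,0,0,0,0,0],[-0.05,0,0,0,0,0,0],[-0.05,0,0,0,0,0,0],[-0.05,0,0,-10,0,0,0],[-0.05,0,0,-40,0,0,0],[-0.05,0,0,-80,0,0,0],[-0.05,-30,-25,-90,0,0,0],[-0.05,-60,-52,-90,0,0,5],[-0.05,-90,-78,-90,0,0,10],[-0.05,-120,-104,-90,0,0,15]],
  ],
)

```text
t: 11.6
eef_pos: [0.5515, 0.172, 0.1926]
tool_rot: [-0.0, 0.767, 0.642, 0.001]
contact_force: [-0.7, -0.5, 0.2]
gripper_width: 0.475
grasp_force: 0.0
```

```bash
python3 -c "
from h import *
st();S=cam('side');T=cam('top')
for w,c in (((250,255,285,300),S),((300,270,360,305),T)):
  D=blobs(c,RED,w); print([flat(c,x[1],.008) for x in D[:1]])
go((.4258,-.001,.15,-105))
cv2.imwrite('pics/g.png',np.hstack([cv2.resize(S['image'][120:230,220:380],(400,300),interpolation=2),cv2.resize(T['image'][170:320,180:380],(400,300),interpolation=2)])[:,:,::-1])"
```

```text
t 11.6 tcp [0.5515 0.172  0.1926] tray [-50.7 183.3] yaw -100.17 w 0.475 gf 0.0 F [-0.7 -0.5  0.2] q7 -0.34
[(array([ 0.4259, -0.0006]), array([0.048 , 0.0152]), 75.3)]
[(array([ 0.4259, -0.0011]), array([0.0502, 0.0158]), 74.8)]
inc [-186.7  -90.1   42.5] [-0.18  0.13  4.47]
```

View pics/g.png

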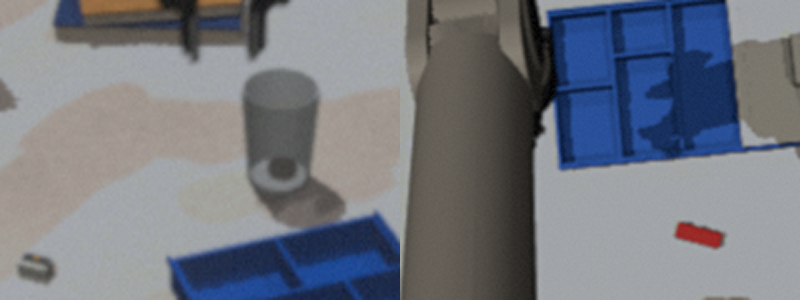

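The draught lies in the cup at (283,168) in the left crop, and the cup is standing. The eraser hasn't moved. On to the eraser.

Request:
step_arm(
  increments=[
    [[-0.05,-35,-17,0,0,0,4.5],[-0.05,-70,-34,10,0,0,4.5],[-0.05,-105,-51,20,0,0,4.5],[-0.05,-140,-68,30,0,0,4.5],[-0.05,-175,-85,42,0,0,4.5],[-0.05,-187,-90,42,0,0,4.5],[-0.05,-187,-90,42,0,0,4.5],[-0.05,-187,-90,42,0,0,4.5],[-0.05,-187,-90,42,0,0,4.5],[-0.05,-187,-90,42,0,0,4.5]],
  ],
)

```text
t: 12.53
eef_pos: [0.433, 0.0059, 0.1499]
tool_rot: [0.0, 0.79, 0.614, 0.001]
contact_force: [0.5, 0.6, 0.2]
gripper_width: 0.478
grasp_force: 0.0
```

```bash
python3 -c "
from h import *
st();go((.4259,-.001,.004,-105))"
```

```text
t 12.53 tcp [0.433  0.0059 0.1499] tray [-183.7   28.5] yaw -104.3 w 0.478 gf 0.0 F [0.5 0.6 0.2] q7 -0.19
inc [ -8.5  -5.4 145.9] [ 0.1  -0.04  0.7 ]
```

Request:
step_arm(
  increments=[
    [[-0.05,-8.5,-5.4,35,0,0,0.7],[-0.05,-8.5,-5.4,75,0,0,0.7],[-0.05,-8.5,-5.4,110,0,0,0.7],[-0.05,-8.5,-5.4,130,0,0,0.7],[-0.05,-8.5,-5.4,140,0,0,0.7],[-0.05,-8.5,-5.4,145,0,0,0.7],[-0.05,-8.5,-5.4,145,0,0,0.7],[-1,-8.5,-5.4,145,0,0,0.7],[-1,-8.5,-5.4,145,0,0,0.7],[-1,-8.5,-5.4,145,0,0,0.7]],
  ],
  force=50,
)

```text
t: 13.37
eef_pos: [0.425, -0.002, 0.0052]
tool_rot: [0.0, 0.794, 0.608, 0.001]
contact_force: [-0.4, -1.1, -1.1]
gripper_width: 0.214
grasp_force: 48.8
```

Request:
step_arm(
  increments=[
    [[-1,0,0,0,0,0,0],[-1,0,0,0,0,0,0],[-1,0,0,-20,0,0,0],[-1,0,0,-60,0,0,0],[-1,0,0,-100,0,0,0],[-1,0,0,-110,0,0,0],[-1,0,0,-110,0,0,0],[-1,0,0,-110,0,0,0]],
  ],
)

```text
t: 14.03
eef_pos: [0.4243, -0.0016, 0.1147]
tool_rot: [-0.0, 0.794, 0.608, 0.001]
contact_force: [-0.3, 1.2, -0.7]
gripper_width: 0.212
grasp_force: 49.0
```

```bash
python3 -c "
from h import *
st();go((*tray(-47,143),.116,-174.84))"
```

```text
t 14.03 tcp [ 0.4243 -0.0016  0.1147] tray [-193.    21.8] yaw -105.07 w 0.212 gf 49.0 F [-0.3  1.2 -0.7] q7 -0.1
inc [164.2  95.1  -0.9] [ 0.   -0.14 69.77]
```

Request:
step_arm(
  increments=[
    [[-1,18,10,0,0,0,7],[-1,36,21,0,0,0,14],[-1,55,31,0,0,0,21],[-1,73,42,0,0,0,28],[-1,91,53,0,0,0,35],[-1,110,63,0,0,0,42],[-1,128,74,0,0,0,49],[-1,146,85,0,0,0,56],[-1,164,95,0,0,0,63],[-1,164,95,0,0,0,69.8]],
  ],
)

```text
t: 14.87
eef_pos: [0.5602, 0.1347, 0.112]
tool_rot: [0.0, 0.999, 0.043, -0.0]
contact_force: [0.0, 0.9, -0.3]
gripper_width: 0.213
grasp_force: 49.1
```

Request:
step_arm(
  increments=[
    [[-1,0,0,0,0,0,0],[-1,0,0,0,0,0,0],[-1,0,0,0,0,0,0],[-1,0,0,0,0,0,0]],
  ],
)

```text
t: 15.2
eef_pos: [0.5578, 0.1302, 0.1138]
tool_rot: [0.0, 0.999, 0.045, -0.001]
contact_force: [-1.1, 0.4, -0.1]
gripper_width: 0.219
grasp_force: 49.0
```

```bash
python3 -c "
from h import *
st();go((*tray(-47,143),.010,-174.84))"
```

```text
t 15.2 tcp [0.5578 0.1302 0.1138] tray [-48.2 141.1] yaw -174.88 w 0.219 gf 49.0 F [-1.1  0.4 -0.1] q7 -1.24
inc [  1.3  -1.9 103.8] [ 0.    0.07 -0.04]
```

Request:
step_arm(
  increments=[
    [[-1,1.3,-1.9,30,0,0,0],[-1,1.3,-1.9,65,0,0,0],[-1,1.3,-1.9,90,0,0,0],[-1,1.3,-1.9,98,0,0,0],[-1,1.3,-1.9,104,0,0,0],[-1,1.3,-1.9,104,0,0,0],[-0.3,1.3,-1.9,104,0,0,0],[-0.3,1.3,-1.9,104,0,0,0],[-0.3,1.3,-1.9,104,0,0,0],[-0.3,1.3,-1.9,80,0,0,0]],
  ],
)

```text
t: 16.03
eef_pos: [0.5575, 0.1333, 0.0323]
tool_rot: [0.0, 0.999, 0.045, -0.002]
contact_force: [0.1, -0.2, 0.3]
gripper_width: 0.349
grasp_force: 0.0
```

Request:
step_arm(
  increments=[
    [[-0.3,0,0,-40,0,0,0],[-0.1,0,0,-80,0,0,0],[-0.1,-40,0,-110,0,0,0],[-0.1,-60,0,-120,0,0,0],[-0.1,-60,0,-120,0,0,0],[-0.1,-60,0,-120,0,0,0],[-0.1,-60,0,-120,0,0,0]],
  ],
)

```text
t: 16.62
eef_pos: [0.5004, 0.1286, 0.1547]
tool_rot: [-0.001, 0.999, 0.045, 0.001]
contact_force: [-0.0, 0.1, 0.3]
gripper_width: 0.448
grasp_force: 0.0
```

```bash
python3 -c "
from h import *
st();S=cam('side');T=cam('top')
for w,c in (((280,190,400,290),S),((250,165,360,260),T)):
  D=blobs(c,RED,w); print([(flat(c,x[1],.012),totray(plane(c,[x[2]],.012)[0])) for x in D[:1]])
a=T['image'][280:320,215:265];b=S['image'][205:230,220:250]
cv2.imwrite('pics/k.png',np.hstack([cv2.resize(a,(400,320),interpolation=2),cv2.resize(b,(384,320),interpolation=2)])[:,:,::-1])
h=cv2.absdiff(T['image'].astype(np.uint8),cv2.medianBlur(T['image'],31)).max(2)
"
```

```text
t 16.62 tcp [0.5004 0.1286 0.1547] tray [-105.6  144.7] yaw -174.88 w 0.448 gf 0.0 F [-0.   0.1  0.3] q7 -1.32
[((array([0.5626, 0.1343]), array([0.0555, 0.0221]), 8.9), array([-43. , 145.2]))]
[]
```

View pics/k.png

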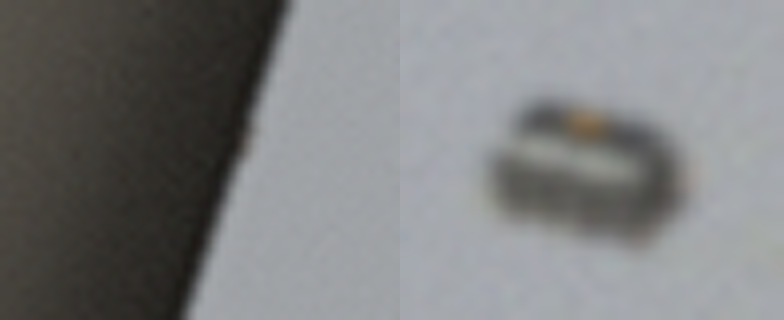

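The eraser is in the near end compartment. The sharpener's top view is hidden by the arm. Its side crop shows the front bottom edge running from (490,205) to (640,245), so I cross-check yaw from that and from the earlier top crop.

```bash
python3 -c "
from h import *
st();S=cam('side');T=cam('top')
k=lambda x,y:(x/12.8+220,y/12.8+205)
p=plane(S,[k(490,205),k(640,245),k(690,190)],0.0);print(p); 
e=p[1]-p[0];print(np.linalg.norm(e),np.degrees(np.arctan2(e[1],e[0])),np.linalg.norm(p[2]-p[1]))
t=plane(S,[k(495,150),k(650,185),k(680,140),k(530,98)],.011);print('top side',t.mean(0),np.diff(t,axis=0))
k=lambda x,y:(x/5+210,y/5+270)
q=plane(T,[k(158,115),k(183,135),k(140,183),k(118,155)],.008);print('top',q.mean(0));e=q[2]-q[1];print(np.degrees(np.arctan(e[1]/e[0])),np.linalg.norm(e))
e=q[3]-q[0];print(np.degrees(np.arctan(e[1]/e[0])),np.linalg.norm(e))
"
```

```text
t 16.72 tcp [0.5005 0.128  0.1541] tray [-105.4  144.1] yaw -174.91 w 0.452 gf 0.0 F [ 0.9 -0.3  0.9] q7 -1.32
[[0.44732834 0.19663482 0.        ]
 [0.46964044 0.17857775 0.        ]
 [0.48133527 0.19243791 0.        ]]
0.028703441359861914 -38.98307087296249 0.018134864727928027
top side [0.46454659 0.19490612 0.011     ] [[ 0.02331244 -0.01684673  0.        ]
 [ 0.00776204  0.01188364  0.        ]
 [-0.02220235  0.01893813  0.        ]]
top [0.39699455 0.21342624 0.008     ]
-41.63949055101374 0.030751223443502698
-44.80231029669915 0.027046648877033258
```

```bash
python3 -c "
from h import *
S=cam('side')
k=lambda x,y:((x-400)/12.8+220,y/12.8+205)
p=plane(S,[k(490,205),k(640,245),k(690,190)],0.0);print(p); 
e=p[1]-p[0];print(np.linalg.norm(e),np.degrees(np.arctan2(e[1],e[0])),np.linalg.norm(p[2]-p[1]))
t=plane(S,[k(495,150),k(650,185),k(680,140),k(530,98)],.011);print('top side',t.mean(0),np.diff(t,axis=0))
go((.398,.2135,.13,45),(.398,.2135,.13,-135),(.398,.2135,.13,-42))
"
```

```text
[[0.38124378 0.21383037 0.        ]
 [0.40401623 0.19564979 0.        ]
 [0.41507015 0.2096645  0.        ]]
0.029139636552779243 -38.60240747731242 0.017849403602884905
top side [0.39866974 0.21203253 0.011     ] [[ 2.37165510e-02 -1.69589740e-02  0.00000000e+00]
 [ 7.23502852e-03  1.20107940e-02  0.00000000e+00]
 [-2.26940274e-02  1.90734624e-02  1.11022302e-16]]
inc [-94.3 -94.6  23.8] [ 5.0000e-02 -7.0000e-02  1.4004e+02]
inc [-94.3 -94.6  23.8] [  0.05   0.04 -39.96]
inc [-94.3 -94.6  23.8] [ 1.0000e-02  8.0000e-02 -1.3296e+02]
```

Request:
step_arm(
  increments=[
    [[-0.1,-20,-20,0,0,0,7],[-0.1,-40,-40,0,0,0,14],[-0.1,-60,-60,0,0,0,21],[-0.1,-80,-80,10,0,0,28],[-0.1,-94,-95.5,20,0,0,35],[-0.1,-94,-95.5,24,0,0,42],[-0.1,-94,-95.5,24,0,0,45],[-0.1,-94,-95.5,24,0,0,45],[-0.1,-94,-95.5,24,0,0,45],[-0.1,-94,-95.5,24,0,0,45]],
  ],
)

```text
t: 17.7
eef_pos: [0.3983, 0.2144, 0.1304]
tool_rot: [0.0, 0.94, -0.341, 0.0]
contact_force: [0.3, -0.0, -0.4]
gripper_width: 0.451
grasp_force: 0.0
```

```bash
python3 -c "
from h import *
st();go((.398,.2125,.005,140))"
```

```text
t 17.7 tcp [0.3983 0.2144 0.1304] tray [-199.5  239.3] yaw 140.13 w 0.451 gf 0.0 F [ 0.3 -0.  -0.4] q7 -2.11
inc [  0.9   1.7 125.4] [-0.   -0.03  0.13]
```

Request:
step_arm(
  increments=[
    [[-0.1,0.9,1.7,35,0,0,0],[-0.1,0.9,1.7,75,0,0,0],[-0.1,0.9,1.7,105,0,0,0],[-0.1,0.9,1.7,118,0,0,0],[-0.1,0.9,1.7,125.5,0,0,0],[-0.1,0.9,1.7,125.5,0,0,0],[-0.1,0.9,1.7,125.5,0,0,0],[-1,0.9,1.7,125.5,0,0,0],[-1,0.9,1.7,125.5,0,0,0],[-1,0.9,1.7,125.5,0,0,0]],
  ],
)

```text
t: 18.53
eef_pos: [0.3982, 0.2133, 0.006]
tool_rot: [-0.001, 0.94, -0.341, 0.001]
contact_force: [-0.5, -1.7, 6.7]
gripper_width: 0.174
grasp_force: 48.7
```

Request:
step_arm(
  increments=[
    [[-1,0,0,0,0,0,0],[-1,0,0,0,0,0,0],[-1,0,0,-20,0,0,0],[-1,0,0,-60,0,0,0],[-1,0,0,-100,0,0,0],[-1,0,0,-110,0,0,0],[-1,0,0,-110,0,0,0],[-1,0,0,-110,0,0,0],[-1,0,0,-110,0,0,0]],
  ],
)

```text
t: 19.28
eef_pos: [0.3967, 0.213, 0.1143]
tool_rot: [0.0, 0.94, -0.341, -0.0]
contact_force: [-0.4, 0.1, -1.4]
gripper_width: 0.172
grasp_force: 49.2
```

```bash
python3 -c "
from h import *
st();go((*tray(64,69),.116,-174.84))"
```

```text
t 19.28 tcp [0.3967 0.213  0.1143] tray [-201.2  238.1] yaw 140.11 w 0.172 gf 49.2 F [-0.4  0.1 -1.4] q7 -2.1
inc [307.  -68.3  -2. ] [ 1.000e-02  5.000e-02 -4.505e+01]
```

Request:
step_arm(
  increments=[
    [[-1,34,-8,0,0,0,-5],[-1,68,-15,0,0,0,-10],[-1,102,-23,0,0,0,-15],[-1,136,-30,0,0,0,-20],[-1,170,-38,0,0,0,-25],[-1,204,-45,0,0,0,-30],[-1,238,-53,0,0,0,-35],[-1,272,-61,0,0,0,-40],[-1,300,-67,0,0,0,-45],[-1,307,-68,0,0,0,-45]],
  ],
)

```text
t: 20.12
eef_pos: [0.6792, 0.0636, 0.1136]
tool_rot: [0.001, 0.999, 0.044, 0.0]
contact_force: [0.1, -0.6, 0.4]
gripper_width: 0.178
grasp_force: 49.2
```

Request:
step_arm(
  increments=[
    [[-1,0,0,0,0,0,0],[-1,0,0,0,0,0,0],[-1,0,0,0,0,0,0],[-1,0,0,0,0,0,0]],
  ],
)

```text
t: 20.45
eef_pos: [0.675, 0.0695, 0.1141]
tool_rot: [-0.0, 0.999, 0.045, -0.001]
contact_force: [-0.3, 0.4, 1.4]
gripper_width: 0.178
grasp_force: 49.2
```

```bash
python3 -c "
from h import *
st();go((*tray(64,69),.0105,-174.84))"
```

```text
t 20.45 tcp [0.675  0.0695 0.1141] tray [63.1 70.1] yaw -174.88 w 0.178 gf 49.2 F [-0.3  0.4  1.4] q7 -1.17
inc [  1.1   1.2 103.6] [-0.05  0.1  -0.04]
```

Request:
step_arm(
  increments=[
    [[-1,1.1,1.2,30,0,0,0],[-1,1.1,1.2,65,0,0,0],[-1,1.1,1.2,90,0,0,0],[-1,1.1,1.2,98,0,0,0],[-1,1.1,1.2,104,0,0,0],[-1,1.1,1.2,104,0,0,0],[-0.35,1.1,1.2,104,0,0,0],[-0.35,1.1,1.2,104,0,0,0],[-0.35,1.1,1.2,104,0,0,0],[-0.35,1.1,1.2,80,0,0,0]],
  ],
)

```text
t: 21.28
eef_pos: [0.675, 0.0674, 0.0318]
tool_rot: [0.0, 0.999, 0.044, -0.003]
contact_force: [-1.6, -0.1, -0.9]
gripper_width: 0.323
grasp_force: 0.0
```

Request:
step_arm(
  increments=[
    [[-0.35,0,0,-40,0,0,0],[-0.1,0,0,-80,0,0,0],[-0.1,-35,35,-120,0,0,-3],[-0.1,-65,65,-120,0,0,-6],[-0.1,-95,95,-120,0,0,-9],[-0.1,-125,125,-120,0,0,-12],[-0.1,-150,150,-120,0,0,-16],[-0.1,-150,150,-120,0,0,-16],[-0.1,-150,150,-120,0,0,-16],[-0.1,-150,150,-120,0,0,-16]],
  ],
)

```text
t: 22.12
eef_pos: [0.5416, -0.0964, 0.1556]
tool_rot: [-0.0, 0.983, 0.182, 0.001]
contact_force: [0.6, 0.8, -0.2]
gripper_width: 0.447
grasp_force: 0.0
```

```bash
python3 -c "
from h import *
st();S=cam('side');T=cam('top')
for w,c in (((240,320,325,385),S),((385,260,440,325),T)):
  D=blobs(c,WOOD,w); print([(x[0],flat(c,x[1],.008),plane(c,[x[2]],.006)) for x in D[:2]])
D=blobs(S,WOOD,(280,385,390,440));print('pencil',flat(S,D[0][1],.005))
go((.4075,-.199,.12,-158.7))
cv2.imwrite('pics/l.png',np.hstack([cv2.resize(S['image'][180:300,280:420],(400,340),interpolation=2),cv2.resize(T['image'][150:310,240:430],(400,340),interpolation=2)])[:,:,::-1])"
```

```text
t 22.12 tcp [ 0.5416 -0.0964  0.1556] tray [-84.7 -83.1] yaw -159.08 w 0.447 gf 0.0 F [ 0.6  0.8 -0.2] q7 -0.7
[(np.int32(354), (array([ 0.4079, -0.2022]), array([0.0757, 0.0197]), 21.3), array([[ 0.40661746, -0.20103469,  0.006     ]]))]
[(np.int32(153), (array([ 0.4079, -0.1992]), array([0.0702, 0.0135]), 21.3), array([[ 0.40726345, -0.199802  ,  0.006     ]]))]
pencil (array([ 0.4574, -0.3437]), array([0.1466, 0.0103]), 9.3)
inc [-163.9   48.6   34.9] [-0.   -0.07 -0.15]
```

View pics/l.png

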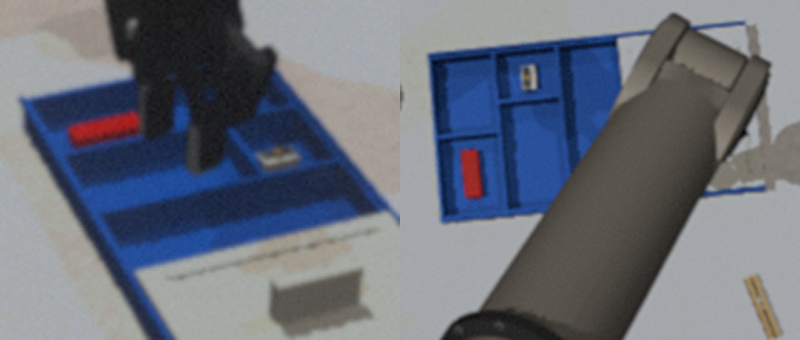

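Picture l shows the eraser flat in the near end compartment and the sharpener flat in the short one. The peg is unmoved.

Request:
step_arm(
  increments=[
    [[-0.1,-35,10,0,0,0,0],[-0.1,-70,20,10,0,0,0],[-0.1,-105,30,20,0,0,0],[-0.1,-140,40,30,0,0,0],[-0.1,-164,49,35,0,0,0],[-0.1,-164,49,35,0,0,0],[-0.1,-164,49,35,0,0,0],[-0.1,-164,49,35,0,0,0],[-0.1,-164,49,35,0,0,0]],
  ],
)

```text
t: 22.97
eef_pos: [0.4081, -0.1996, 0.12]
tool_rot: [0.0, 0.983, 0.184, 0.0]
contact_force: [0.4, 0.2, -0.1]
gripper_width: 0.452
grasp_force: 0.0
```

```bash
python3 -c "
from h import *
st();go((.4075,-.1995,.004,-158.7))"
```

```text
t 22.97 tcp [ 0.4081 -0.1996  0.12  ] tray [-227.  -173.9] yaw -158.76 w 0.452 gf 0.0 F [ 0.4  0.2 -0.1] q7 -0.44
inc [ -0.6  -0.4 116. ] [ 0.05 -0.04 -0.06]
```

Request:
step_arm(
  increments=[
    [[-0.1,-0.6,-0.4,35,0,0,0],[-0.1,-0.6,-0.4,70,0,0,0],[-0.1,-0.6,-0.4,98,0,0,0],[-0.1,-0.6,-0.4,109,0,0,0],[-0.1,-0.6,-0.4,115.5,0,0,0],[-0.1,-0.6,-0.4,115.5,0,0,0],[-0.1,-0.6,-0.4,115.5,0,0,0],[-1,-0.6,-0.4,115.5,0,0,0],[-1,-0.6,-0.4,115.5,0,0,0],[-1,-0.6,-0.4,115.5,0,0,0]],
  ],
)

```text
t: 23.8
eef_pos: [0.4064, -0.2004, 0.0054]
tool_rot: [0.0, 0.983, 0.183, 0.001]
contact_force: [0.1, 1.0, 5.8]
gripper_width: 0.143
grasp_force: 48.8
```

Request:
step_arm(
  increments=[
    [[-1,0,0,0,0,0,0],[-1,0,0,0,0,0,0],[-1,0,0,-20,0,0,0],[-1,0,0,-60,0,0,0],[-1,0,0,-100,0,0,0],[-1,0,0,-140,0,0,0],[-1,0,0,-140,0,0,0],[-1,0,0,-140,0,0,0],[-1,0,0,-140,0,0,0]],
  ],
)

```text
t: 24.55
eef_pos: [0.4055, -0.1997, 0.1445]
tool_rot: [-0.0, 0.983, 0.183, 0.001]
contact_force: [-0.6, 0.8, 0.2]
gripper_width: 0.14
grasp_force: 49.1
```

```bash
python3 -c "
from h import *
st();go((*tray(47,143),.146,-174.84))"
```

```text
t 24.55 tcp [ 0.4055 -0.1997  0.1445] tray [-229.5 -173.7] yaw -158.88 w 0.14 gf 49.1 F [-0.6  0.8  0.2] q7 -0.48
inc [ 353.  -228.5   -0.9] [-0.04 -0.08 15.96]
```

Request:
step_arm(
  increments=[
    [[-1,32,-20,0,0,0,2],[-1,64,-41,0,0,0,4],[-1,96,-62,0,0,0,6],[-1,128,-83,0,0,0,8],[-1,160,-104,0,0,0,10],[-1,192,-124,0,0,0,12],[-1,224,-145,0,0,0,14],[-1,256,-166,0,0,0,16],[-1,288,-186,0,0,0,16],[-1,320,-207,0,0,0,16]],
  ],
)

```text
t: 25.38
eef_pos: [0.6293, 0.109, 0.1419]
tool_rot: [0.0, 0.999, 0.044, -0.002]
contact_force: [0.9, 0.0, -1.1]
gripper_width: 0.14
grasp_force: 49.1
```

Request:
step_arm(
  increments=[
    [[-1,0,0,0,0,0,0],[-1,0,0,0,0,0,0],[-1,0,0,0,0,0,0],[-1,0,0,0,0,0,0]],
  ],
)

```text
t: 25.72
eef_pos: [0.6284, 0.1056, 0.1434]
tool_rot: [0.0, 0.999, 0.043, -0.001]
contact_force: [-0.0, -0.3, -0.0]
gripper_width: 0.145
grasp_force: 49.1
```

```bash
python3 -c "
from h import *
st();go((*tray(46,143),.0105,-174.84))"
```

```text
t 25.72 tcp [0.6284 0.1056 0.1434] tray [ 19.9 110.3] yaw -175.1 w 0.145 gf 49.1 F [-0.  -0.3 -0. ] q7 -1.24
inc [ 26.3 -33.  132.8] [ 0.04  0.12 -0.26]
```

Request:
step_arm(
  increments=[
    [[-1,26.3,-33,0,0,0,-0.3],[-1,26.3,-33,35,0,0,-0.3],[-1,26.3,-33,75,0,0,-0.3],[-1,26.3,-33,105,0,0,-0.3],[-1,26.3,-33,120,0,0,-0.3],[-1,26.3,-33,128,0,0,-0.3],[-1,26.3,-33,133,0,0,-0.3],[-1,26.3,-33,133,0,0,-0.3],[-0.4,26.3,-33,133,0,0,-0.3],[-0.4,26.3,-33,133,0,0,-0.3]],
  ],
)

```text
t: 26.55
eef_pos: [0.6541, 0.143, 0.0131]
tool_rot: [-0.0, 0.999, 0.047, 0.001]
contact_force: [-0.0, 0.4, -0.1]
gripper_width: 0.297
grasp_force: 0.0
```

Request:
step_arm(
  increments=[
    [[-0.4,0,0,0,0,0,0],[-0.4,0,0,-30,0,0,0],[-0.4,0,0,-70,0,0,0],[-0.1,0,0,-110,0,0,0],[-0.1,-20,30,-140,0,0,-2],[-0.1,-40,60,-170,0,0,-5],[-0.1,-60,90,-190,0,0,-9],[-0.1,-80,120,-190,0,0,-12],[-0.1,-100,150,-190,0,0,-14],[-0.1,-120,180,-190,0,0,-14]],
  ],
)

```text
t: 27.38
eef_pos: [0.5494, -0.0496, 0.2029]
tool_rot: [-0.0, 0.986, 0.169, 0.002]
contact_force: [1.3, -0.7, 0.9]
gripper_width: 0.447
grasp_force: 0.0
```

Request:
step_arm(
  increments=[
    [[-0.1,-20,30,0,0,0,0],[-0.1,-40,60,0,0,0,0],[-0.1,-60,90,0,0,0,0],[-0.1,-80,120,0,0,0,0],[-0.1,-80,120,0,0,0,0],[-0.1,-80,120,0,0,0,0],[-0.1,-80,120,0,0,0,0]],
  ],
)

```text
t: 27.97
eef_pos: [0.5147, -0.187, 0.2017]
tool_rot: [-0.0, 0.986, 0.168, 0.001]
contact_force: [-0.0, 0.5, 0.0]
gripper_width: 0.45
grasp_force: 0.0
```

```bash
python3 -c "
from h import *
st();S=cam('side');T=cam('top')
for c,w in ((S,(280,385,390,440)),(T,(450,235,490,310))):
  D=blobs(c,WOOD,w);print('pencil',[(x[0],flat(c,x[1],.005),plane(c,[x[2]],.005)) for x in D[:1]])
go((.457,-.343,.12,-170.7))
cv2.imwrite('pics/m.png',np.hstack([cv2.resize(S['image'][180:300,280:420],(400,340),interpolation=2),cv2.resize(T['image'][150:310,240:430],(400,340),interpolation=2)])[:,:,::-1])"
```

```text
t 27.97 tcp [ 0.5147 -0.187   0.2017] tray [-119.6 -170.9] yaw -160.67 w 0.45 gf 0.0 F [-0.   0.5  0. ] q7 -0.6
pencil [(np.int32(429), (array([ 0.4574, -0.3439]), array([0.1438, 0.01  ]), 9.2), array([[ 0.45570411, -0.34380328,  0.005     ]]))]
pencil [(np.int32(173), (array([ 0.462 , -0.3416]), array([0.1348, 0.0077]), 9.0), array([[ 0.46245461, -0.34132501,  0.005     ]]))]
inc [-107.4  128.9   81.3] [-0.03 -0.03 10.2 ]
```

View pics/m.png

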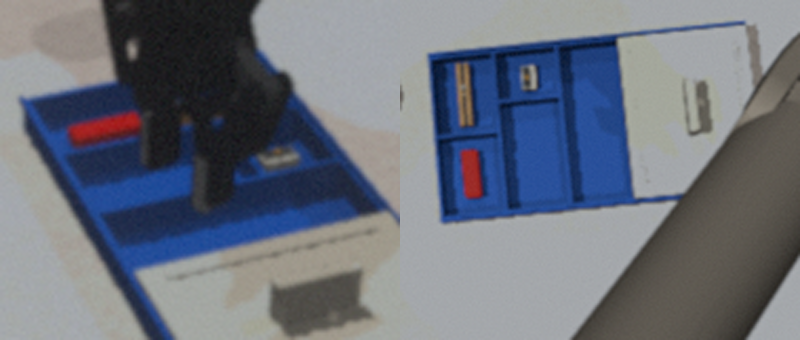

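Picture m shows the peg flat in the far end compartment at (463,92). The pencil is unmoved.

Request:
step_arm(
  increments=[
    [[-0.2,-22,26,0,0,0,3],[-0.2,-44,52,0,0,0,6],[-0.2,-66,78,15,0,0,9],[-0.2,-88,104,35,0,0,10.2],[-0.2,-107,128.5,60,0,0,10.2],[-0.2,-107,128.5,81,0,0,10.2],[-0.2,-107,128.5,81,0,0,10.2],[-0.2,-107,128.5,81,0,0,10.2],[-0.2,-107,128.5,81,0,0,10.2]],
  ],
)

```text
t: 28.82
eef_pos: [0.4579, -0.3426, 0.1211]
tool_rot: [-0.0, 0.997, 0.081, 0.0]
contact_force: [0.2, -0.3, 0.6]
gripper_width: 0.398
grasp_force: 0.0
```

```bash
python3 -c "
from h import *
st();go((.457,-.3428,.003,-170.8))"
```

```text
t 28.82 tcp [ 0.4579 -0.3426  0.1211] tray [-190.2 -320.8] yaw -170.66 w 0.398 gf 0.0 F [ 0.2 -0.3  0.6] q7 -0.35
inc [-1.000e+00  1.000e-01  1.181e+02] [-0.   -0.05  0.14]
```

Request:
step_arm(
  increments=[
    [[-0.2,-0.5,0,35,0,0,0],[-0.2,-0.5,0,72,0,0,0],[-0.2,-0.5,0,100,0,0,0],[-0.2,-0.5,0,111,0,0,0],[-0.2,-0.5,0,117,0,0,0],[-0.2,-0.5,0,117,0,0,0],[-0.2,-0.5,0,117,0,0,0],[-1,-0.5,0,117,0,0,0],[-1,-0.5,0,117,0,0,0],[-1,-0.5,0,117,0,0,0]],
  ],
)

```text
t: 29.65
eef_pos: [0.4567, -0.3445, 0.0049]
tool_rot: [0.0, 0.997, 0.08, 0.001]
contact_force: [-0.4, 1.4, 7.4]
gripper_width: 0.088
grasp_force: 49.0
```

Request:
step_arm(
  increments=[
    [[-1,0,0,0,0,0,0],[-1,0,0,0,0,0,0],[-1,0,0,-20,0,0,0],[-1,0,0,-60,0,0,0],[-1,0,0,-100,0,0,0],[-1,0,0,-140,0,0,0],[-1,0,0,-140,0,0,0],[-1,0,0,-140,0,0,0],[-1,0,0,-140,0,0,0]],
  ],
)

```text
t: 30.4
eef_pos: [0.4558, -0.3435, 0.1435]
tool_rot: [-0.0, 0.997, 0.08, 0.0]
contact_force: [-0.2, 0.4, -1.0]
gripper_width: 0.085
grasp_force: 48.9
```

```bash
python3 -c "
from h import *
st();go((*tray(0,-5),.146,-174.84))"
```

```text
t 30.4 tcp [ 0.4558 -0.3435  0.1435] tray [-192.4 -321.5] yaw -170.81 w 0.085 gf 48.9 F [-0.2  0.4 -1. ] q7 -0.37
inc [ 214.1 -302.2   -2.2] [-0.03 -0.05  4.03]
```

Request:
step_arm(
  increments=[
    [[-1,22,-31,0,0,0,1],[-1,45,-62,0,0,0,2],[-1,67,-93,0,0,0,3],[-1,89,-125,0,0,0,4],[-1,111,-156,0,0,0,4],[-1,133,-187,0,0,0,4],[-1,155,-218,0,0,0,4],[-1,177,-250,0,0,0,4],[-1,199,-281,0,0,0,4],[-1,214,-302,0,0,0,4]],
  ],
)

```text
t: 31.23
eef_pos: [0.6191, -0.0068, 0.1412]
tool_rot: [-0.001, 0.999, 0.047, -0.001]
contact_force: [1.2, -0.4, 0.1]
gripper_width: 0.091
grasp_force: 48.9
```

Request:
step_arm(
  increments=[
    [[-1,0,0,0,0,0,0],[-1,0,0,0,0,0,0],[-1,0,0,0,0,0,0],[-1,0,0,0,0,0,0]],
  ],
)

```text
t: 31.57
eef_pos: [0.6177, -0.0136, 0.1427]
tool_rot: [0.0, 0.999, 0.044, -0.001]
contact_force: [0.2, -0.3, 0.4]
gripper_width: 0.088
grasp_force: 48.9
```

```bash
python3 -c "
from h import *
st();go((*tray(0,-5),.010,-174.84))"
```

```text
t 31.57 tcp [ 0.6177 -0.0136  0.1427] tray [-1.4 -7.5] yaw -174.99 w 0.088 gf 48.9 F [ 0.2 -0.3  0.4] q7 -1.03
inc [  1.7  -2.5 132.7] [ 0.03  0.09 -0.15]
```

Request:
step_arm(
  increments=[
    [[-1,1.7,-2.5,35,0,0,0],[-1,1.7,-2.5,75,0,0,0],[-1,1.7,-2.5,110,0,0,0],[-1,1.7,-2.5,126,0,0,0],[-1,1.7,-2.5,133,0,0,0],[-1,1.7,-2.5,133,0,0,0],[-0.45,1.7,-2.5,133,0,0,0],[-0.45,1.7,-2.5,133,0,0,0],[-0.45,1.7,-2.5,133,0,0,0],[-0.45,1.7,-2.5,105,0,0,0]],
  ],
)

```text
t: 32.4
eef_pos: [0.6177, -0.0084, 0.0354]
tool_rot: [-0.0, 0.999, 0.045, -0.003]
contact_force: [0.5, 1.1, -0.1]
gripper_width: 0.276
grasp_force: 0.0
```

Request:
step_arm(
  increments=[
    [[-0.45,0,0,-40,0,0,0],[0,0,0,-80,0,0,0],[0,0,30,-110,0,0,0],[0,0,65,-110,0,0,0],[0,0,100,-110,0,0,0],[0,0,110,-110,0,0,0],[0,0,110,-110,0,0,0],[0,0,110,-110,0,0,0],[0,0,110,-110,0,0,0]],
  ],
)

```text
t: 33.15
eef_pos: [0.6304, -0.1169, 0.148]
tool_rot: [-0.001, 0.999, 0.046, -0.0]
contact_force: [-0.5, 0.6, -0.9]
gripper_width: 0.497
grasp_force: 0.0
```

```bash
python3 -c "
from h import *
st();S=cam('side');T=cam('top')
go((.6294,-.1207,.041,-174.84))
cv2.imwrite('pics/n.png',np.hstack([cv2.resize(S['image'][130:330,270:470],(380,380),interpolation=2),cv2.resize(T['image'][150:310,180:370],(400,380),interpolation=2)])[:,:,::-1])"
```

```text
t 33.15 tcp [ 0.6304 -0.1169  0.148 ] tray [   1.9 -111.5] yaw -174.74 w 0.497 gf 0.0 F [-0.5  0.6 -0.9] q7 -0.88
inc [ -1.4   4.3 106.9] [-0.06  0.03  0.16]
```

View pics/n.png

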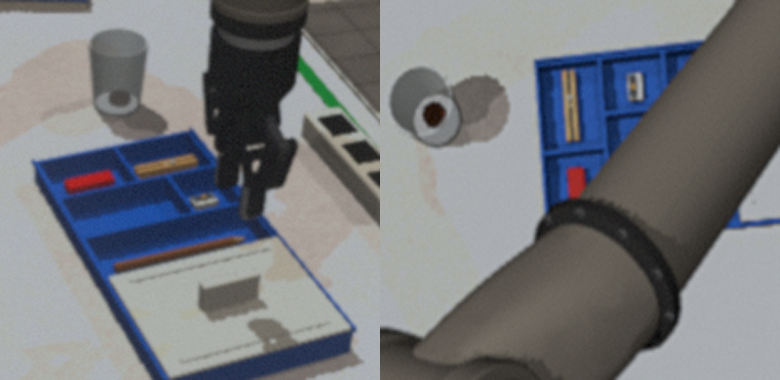

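Picture n shows everything in place. The pencil is flat in bay 1, the peg and eraser are in the end bay, the sharpener is in the short compartment, and the draught is in the standing cup. Now I take the grip again.

Request:
step_arm(
  increments=[
    [[0,-1.4,4.3,30,0,0,0],[0,-1.4,4.3,65,0,0,0],[0,-1.4,4.3,95,0,0,0],[0,-1.4,4.3,106,0,0,0],[0,-1.4,4.3,106,0,0,0],[-1,-1.4,4.3,106,0,0,0],[-1,-1.4,4.3,106,0,0,0],[-1,-1.4,4.3,106,0,0,0],[-1,-1.4,4.3,106,0,0,0],[-1,-1.4,4.3,106,0,0,0]],
  ],
)

```text
t: 34.08
eef_pos: [0.6304, -0.1206, 0.0444]
tool_rot: [-0.002, 0.999, 0.046, 0.001]
contact_force: [-2.0, 4.7, 5.6]
gripper_width: 0.126
grasp_force: 49.3
```

```bash
python3 -c "
from h import *
st();S=cam('side')
D=blobs(S,WOOD,(290,240,420,290));print([(x[0],totray(plane(S,[x[2]],.009)[0]),flat(S,x[1],.009)) for x in D[:2]])
go((*(np.array([.6294,-.1207])+.146*np.array([-np.sin(A),np.cos(A)])),.0415,-174.84))"
```

```text
t 34.08 tcp [ 0.6304 -0.1206  0.0444] tray [   1.6 -115.2] yaw -174.72 w 0.126 gf 49.3 F [-2.   4.7  5.6] q7 -0.79
[(np.int32(147), array([-16.5,  -4.8]), (array([ 0.6051, -0.0123]), array([0.1128, 0.0097]), 5.7))]
inc [  -0.7 -146.     3.4] [-0.2  -0.13  0.12]
```

Request:
step_arm(
  increments=[
    [[-1,-0.1,-15,0,0,0,0],[-1,-0.2,-40,0,0,0,0],[-1,-0.3,-65,0,0,0,0],[-1,-0.4,-90,0,0,0,0],[-1,-0.5,-110,0,0,0,0],[-1,-0.6,-126,0,0,0,0],[-1,-0.6,-138,0,0,0,0],[-1,-0.7,-144,0,0,0,0],[-1,-0.7,-146,0,0,0,0],[-1,-0.7,-146,0,0,0,0]],
  ],
)

```text
t: 34.97
eef_pos: [0.617, 0.0232, 0.0444]
tool_rot: [-0.001, 0.999, 0.046, 0.002]
contact_force: [-1.0, 1.2, 6.8]
gripper_width: 0.128
grasp_force: 53.1
```

Request:
step_arm(
  increments=[
    [[-1,0,0,0,0,0,0],[-1,0,0,0,0,0,0],[-1,0,0,0,0,0,0]],
  ],
)

```text
t: 35.22
eef_pos: [0.617, 0.0227, 0.0444]
tool_rot: [-0.001, 0.999, 0.045, 0.002]
contact_force: [-0.4, 0.4, 6.7]
gripper_width: 0.127
grasp_force: 53.2
```

```bash
python3 -c "
from h import *
st();o=bot.get_obs()['eef_pos'][:2]-np.array([.6294,-.1206]);print(o@[-np.sin(A),np.cos(A)])"
```

```text
t 35.22 tcp [0.617  0.0227 0.0444] tray [ 1.1 28.7] yaw -174.82 w 0.127 gf 53.2 F [-0.4  0.4  6.7] q7 -0.99
0.1438405665154438
```

Request:
step_arm(
  increments=[
    [[-1,0,-1,0,0,0,0],[-1,0,-2,0,0,0,0],[-1,0,-2.3,0,0,0,0],[-1,0,-2.3,0,0,0,0]],
  ],
)

```text
t: 35.55
eef_pos: [0.6169, 0.0238, 0.0444]
tool_rot: [0.0, 0.999, 0.045, 0.002]
contact_force: [-0.2, -1.1, 5.2]
gripper_width: 0.126
grasp_force: 53.0
```

```bash
python3 -c "
from h import *
st();o=bot.get_obs()['eef_pos'][:2]-np.array([.6294,-.1206]);print(o@[-np.sin(A),np.cos(A)])"
```

```text
t 35.55 tcp [0.6169 0.0238 0.0444] tray [ 1.  29.8] yaw -174.87 w 0.126 gf 53.0 F [-0.2 -1.1  5.2] q7 -0.99
0.14496162176955207
```

Request:
step_arm(
  increments=[
    [[-1,0,-1,0,0,0,0],[-1,0,-1,0,0,0,0],[-1,0,-1,0,0,0,0]],
  ],
)

```text
t: 35.8
eef_pos: [0.6168, 0.0248, 0.0444]
tool_rot: [0.0, 0.999, 0.045, 0.002]
contact_force: [-0.6, -0.7, 7.7]
gripper_width: 0.124
grasp_force: 53.2
```

```bash
python3 -c "
from h import *
st();o=bot.get_obs()['eef_pos'][:2]-np.array([.6294,-.1206]);print(o@[-np.sin(A),np.cos(A)])"
```

```text
t 35.8 tcp [0.6168 0.0248 0.0444] tray [ 1.1 30.9] yaw -174.86 w 0.124 gf 53.2 F [-0.6 -0.7  7.7] q7 -0.99
0.14599277022623908
```

Request:
step_arm(
  increments=[
    [[0,0,0,0,0,0,0],[0,0,0,0,0,0,0],[0,0,0,0,0,0,0],[0,0,0,-35,0,0,0],[0,0,0,-75,0,0,0],[0,0,0,-115,0,0,0],[0,0,35,-150,0,0,0],[0,0,75,-150,0,0,0],[0,0,115,-150,0,0,0],[0,0,150,-150,0,0,0]],
  ],
)

```text
t: 36.63
eef_pos: [0.6289, -0.1257, 0.1935]
tool_rot: [0.0, 0.999, 0.045, 0.001]
contact_force: [1.4, -0.5, 0.2]
gripper_width: 0.5
grasp_force: 0.0
```

Request:
step_arm(
  increments=[
    [[0,-30,30,0,0,0,0],[0,-60,60,0,0,0,0],[0,-90,90,0,0,0,0],[0,-120,120,0,0,0,0],[0,-120,120,0,0,0,0],[0,-120,120,0,0,0,0],[0,-120,120,0,0,0,0]],
  ],
)

```text
t: 37.22
eef_pos: [0.5201, -0.2538, 0.1923]
tool_rot: [-0.0, 0.999, 0.045, 0.0]
contact_force: [0.5, 0.8, -0.2]
gripper_width: 0.501
grasp_force: 0.0
```

```bash
python3 -c "
from h import *
st();S=cam('side');T=cam('top')
cv2.imwrite('pics/o.png',np.hstack([cv2.resize(S['image'][130:330,270:470],(380,380),interpolation=2),cv2.resize(T['image'][150:265,180:420],(420,380),interpolation=2)])[:,:,::-1])
W=lambda h,s,v:(s<60)&(v>110)
D=blobs(T,W,(256,165,390,252),500);print([x[0] for x in D])
p=plane(T,D[0][1],.033); q=np.array([totray(a) for a in p]);m=(abs(q[:,0])<80);print('edges y',np.percentile(q[m,1],[2,20,80,98]))
k=max(1,1)
D=blobs(S,W,(280,190,460,330),500);print([x[0] for x in D])
q=np.array([totray(a) for a in plane(S,D[0][1],.033)]);m=(abs(q[:,0])<80);print('edges y',np.percentile(q[m,1],[2,20,80,98]))
"
```

```text
t 37.22 tcp [ 0.5201 -0.2538  0.1923] tray [-120.3 -238. ] yaw -174.87 w 0.501 gf 0.0 F [ 0.5  0.8 -0.2] q7 -0.66
[np.int32(4751)]
edges y [-44.25 -43.7  106.2  107.  ]
[np.int32(5434), np.int32(5240), np.int32(1643)]
edges y [-232.556 -224.2     14.3     61.284]
```

View pics/o.png

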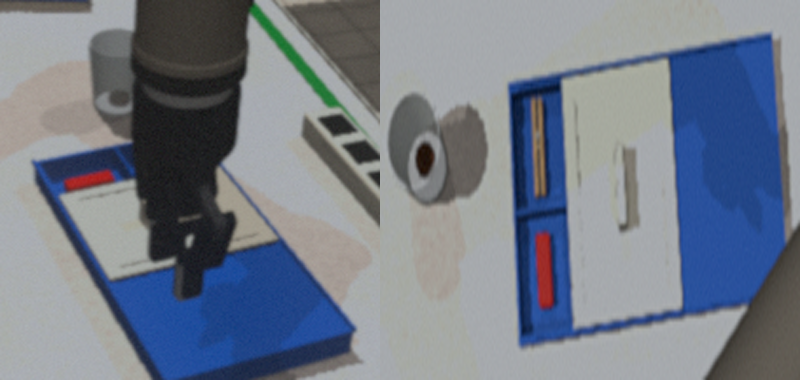

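The cover's edges measure -44 and +106 mm, so its leading edge is over the wall. The end bay is open with the peg and eraser in it, the cup stands with the draught inside, and the robot touches nothing. Handing in.

```bash
python3 -c "
from station import bot
print(bot.hand_in())"
```

```text
the job is handed in; nothing more can be done
None
```

Done and handed in at 37 s: the draught is in the standing cup; the pencil, sharpener, eraser and peg are laid away; the cover is at about 0.146 m (leading edge measured at 106 mm, over the wall); the bottle opener and second draught were not there today.

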